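Latch the plate hold-down bar and tighten its knob

TASK

Secure the well plate on the clamping platform: push the orange-ended steel bar round its loose pivot bolt, across the plate, until its slot drops down over the brass stud on the opposite side of the plate. Then turn the black wing knob above the pivot bolt clockwise until it goes stiff, and give it about 30 degrees more, not over 45. Do not tighten before the bar has dropped, and leave the plate in its nest and the tape roll, timer and tube rack where they are.

Things in the scene. Friction and masses are not known exactly. Their poses are not given: they have to be found in the camera images.
- platform: Aluminium base, fixed; origin on the worktop under the plate nest's middle. Spans x -140..75, y -82..82 mm, top face 12 mm high. Pivot bolt at (0, 58) mm, brass stud at (0, -58) mm, nest lugs up to 28 mm high. A blue curved rail on the -x side (6 mm thick, 45 mm high, radius 130 mm about the pivot bolt) carries the swung-out bar and ends 18 mm before the latched bar's centre line.
- pivot_bolt (a point): Point on the axis of the upright pivot bolt (10 mm thick), 45 mm above the worktop, on top of the 22 mm collar that the bar's pivot end rests on. The bar turns loosely about it (hole 14 mm) and cannot come off, as the knob's washer is 3 mm above it.
- stud (a point): Centre of the top of the brass stud (9 mm thick, tapered tip), 44 mm above the worktop. It stands 7 mm out of a 20 mm collar (top at 37 mm) on which the dropped bar rests.
- bar: Loose steel bar 200 x 30 x 6 mm, 0.16 kg. Origin: pivot hole axis, underside; x runs to the orange end. Starts level, 45 mm up, 0.7 to 1.15 rad clockwise (from above) of the latched direction, the platform's -y. Push it anticlockwise (orange end towards platform +x): it slides easily, then drops 8 mm at the slot and the stud stops it sideways. Over 0.1 m/s it may jump past the stud.
- bar_slot (a point): Centre of the slot at the bar's underside, 116 mm from the pivot hole. The slot is 24 mm long (along the bar) and 14 mm wide. 45 mm above the worktop when swung out, about 37 mm when dropped over the stud.
- bar_tab (a point): Centre of the orange end grip, 166 mm from the pivot hole; 36 mm long along the bar, 34 mm wide across it, 14 mm high. About 48 mm above the worktop before the drop and 37 mm after. Nothing but the flat base (12 mm) or worktop lies below it, so fingertips can reach below its underside to push on its side.
- knob_grip (a point): Point on the axis of the black wing knob, 75 mm above the worktop, directly over the pivot bolt. Own x runs along the wing, y across it. The wing is 42 mm long, 12 mm thick and spans heights 61 to 85 mm; below it a round flange of 32 mm. A white mark is on the wing's +x end.
- knob (a joint): Free play of the knob, rad: starts between -0.8 and -0.25, grows as the knob is turned clockwise seen from above (about 0.01 Nm) and stops at 0, where the knob goes stiff.
- clamp (a joint): Turn of the knob beyond the point where it goes stiff, rad, clockwise seen from above: 0 until then, afterwards it takes about 0.15 Nm and stays where it is left. Its end stop is at 1.4; more than 0.8 is too tight.
- plate: White well plate 128 x 86 x 15 mm lying loose in the nest, its underside 22 mm and its top 37 mm above the worktop. Origin at the centre of its underside.
- tape_1: Roll of beige tape, 100 mm across, 25 mm high, loose on the worktop; origin at the centre of its underside.
- timer: White lab timer 73 x 65 x 19 mm, loose on the worktop; origin at the centre of its underside.
- rack: Green micro tube rack 70 x 138 x 41 mm, loose on the worktop; origin at the centre of its underside.
Not all that is in view belongs to the job. There is more than one size of the plate; the job needs the middle-sized.

How it is judged:
On the way, in this order (a step that is already met when the one before it is completed fails the run):
1. the bar's slot has dropped over the brass stud (horizontal distance between bar_slot and stud below 0.009 m and z of bar_slot in the frame of platform below 0.04 m), for 0.2 s.
2. the knob is tightened at least 0.26 rad (15 degrees) past the point where it goes stiff (value of joint clamp above 0.26 rad), for 0.2 s.
At the end, for the whole second after the job is handed in: The bar rests with its slot over the brass stud (slot centre within 9 mm of the stud axis, underside below 40 mm over the worktop), the knob stands 0.26 to 0.80 rad past where it went stiff, and the plate lies in its nest (within 8 mm of its middle, raised under 4 mm) (all of step 1 and value of joint clamp between 0.26 and 0.8 rad and linear speed of bar below 0.02 m/s and horizontal distance between plate and platform below 0.008 m and z of plate in the frame of platform below 0.026 m); the robot touches nothing.
It fails at once if the knob is tightened past 0.10 rad of stiff turn while the bar has not dropped over the stud (value of joint clamp above 0.1 rad and not (horizontal distance between bar_slot and stud below 0.009 m and z of bar_slot in the frame of platform below 0.04 m)).
It fails at once if the knob is overtightened: more than 0.80 rad past stiff (value of joint clamp above 0.8 rad).
It fails at once if the plate is shifted out of its nest (8 mm aside or raised by 4 mm) (horizontal distance between plate and platform above 0.008 m or z of plate in the frame of platform above 0.026 m).
It fails at once if the tape roll, timer or tube rack is moved more than 20 mm (distance of any of tape_1, timer, rack from where it was at the start of the episode above 0.02 m).
It also fails if it takes over 64 s, if anything falls off the work surface, if the arm or the gripper's body presses on something with over 40 N, if the wrist force passes 120 N, or if a joint passes its speed limit or range.

ROBOT

A 7-joint arm with a two-finger parallel gripper is mounted at the origin on a cart in front of the work surface, level with it; the furniture and walls round the work are solid. World frame = base frame: x ahead of the robot, y to its left, z up, the work surface at z = 0. Lengths are in m, angles in rad, forces in N, time in s.
With the tool pointing down it reaches from about 0.35 to 0.9 m from the base axis. Payload 8.1 kg.
Tool frame: the origin (TCP) lies at the very end of the fingers, on their centre line; the grasp point (between the pads) lies 19 mm behind it; z points along the fingers, y is the line along which they close (so a half turn about z gives the same grasp; the last joint's range is limited). The gripper opens to 85 mm and grips with 20 to 120 N. Pads are 22 mm wide; open, the fingers measure 114 mm over their backs; the gripper's body (76 mm by 85 mm) begins 54 mm behind the grasp point. The pads swing forward as they close: fully open they stand 13 mm farther back than shut.
Start: joints at [-1.29, 0.434, 0.025, 1.573, -0.012, 1.134, -0.075], TCP at [0.234, 0.58, 0.231] pointing down, gripper open.
Joint ranges: [-2.62, 2.62], [-0.44, 2.09], [-1.27, 1.32], [0.08, 2.57], [-1.32, 4.46], [0.12, 2], [-2.74, 2.74]. Speed limits (rad/s): [2.22, 2.22, 3.01, 3.01, 3.14, 3.14, 3.14].

INTERFACE

Orientations are given as a rotation vector (axis times angle).
In Python, from workcell import robot gives the robot as it stands.
- The arm moves only by the tool servo_tool, never from a script. Its arguments are lists of equal length, an entry for each row: "translation": the shift along the tool's x, y, z in m, a list of three; "dr": the turn, a rotation vector about the tool's x, y, z in rad, a list of three. A call has 1 to 5 rows; each row is the pose to reach, as a shift and turn from the pose commanded when the call began, along the tool's axes at that moment; what a row does not reach only later rows make up. A row lasts 1/8 s, in which the tool goes at most 62.5 mm and 10.7 degrees, less where a joint would pass 70% of its speed; a pose out of reach is approached as far as the arm can. A call with a gripper value outside its range is refused whole. "hand" is the gripper's target within -1 to 1 (shut at 1, half-way at 0, fully open at -1), set as the call begins (left out, the last holds). The fingers move at their own pace and stop on an object; "newtons" is the grip in N (left out, the last holds). Time passes only in rows, so rows that repeat a pose let the fingers close. It gives the time, the measured TCP pose, the force, the opening and the grip force at its end, in the units of the state.
- robot.read_state(): the state, without advancing time (a new reading comes with each control period).
- robot.capture(name): name is "scene" or "top" or "wrist"; returns (picture, depth): 420x560x3 uint8, red, green, blue; 420x560 float32, m along the optical axis (not along the pixel's ray), 0 where there is no reading.
- robot.camera_model(name): a dict with "intrinsics" (3x3 intrinsics, pixels), "k1" (the pictures are not rectified: a ray, as slopes to the right and down, at radius r is drawn at 1 + k1 r^2 times it, then the intrinsics apply), "cam_to_world" (4x4, takes a point from camera to world coordinates); the wrist camera has in their place "mount" (4x4, takes a point from camera to tool coordinates, whose origin is the TCP and whose axes are the flange's). Camera axes: x right, y up, looking along -z (the intrinsics and any distortion apply to the point x, -y, -z); pixel columns grow to the right and rows downward; lengths in m; the calibration is good to about 2 mm. A picture is of the moment at which its call begins: read the wrist's pose just before it. camera_model takes no time and is no camera call.
- robot.finish_job(): hands the job in; it is judged then, once.
The state is a dict: "time": time; "joint_pos": joint angles; "joint_velocities": joint speeds; "effort": joint torques, N m; "tool_pos": TCP position; "tcp_rot": TCP orientation; "contact_force": force on the tool from outside, world axes, zero at the start; "moment": the same for the moment, N m; "gripper_width": opening from 0.0 (shut) to 1.0 (fully open); "grasp_force": force on a finger pad.
Only numpy, scipy, OpenCV 4.12 (cv2) and the standard library are available. Lean on these libraries where they do the work, as an engineer would, in place of code of your own. Each camera call takes 0.05 s, during which the arm holds its last target. There are 200 camera calls.

## Working session

There is one attempt and no reset: what is moved stays moved. The work goes in short steps, Python scripts to look and compute and a tool call to move; the robot and the scene stay as the last step left them, time stands still between calls to the robot, and variables do not carry over. Pictures are saved under pics/ and viewed, at most 10 in all, crops included, and the job is handed in when it is done.

Besides the shell and the picture viewer there is one more tool, called after "Call:" by a JSON object that holds its "method" and its "body". servo_tool: Moves the arm, as the interface text tells. Its arguments: {"type":"object","properties":{"translation":{"type":"array","items":{"type":"array","items":{"type":"number"}}},"dr":{"type":"array","items":{"type":"array","items":{"type":"number"}}},"hand":{"type":"number"},"newtons":{"type":"number"}},"required":["translation","dr"]}

```bash
ls; mkdir -p pics
cat > h.py <<'E'
import numpy as np, cv2
from scipy.spatial.transform import Rotation as R
from workcell import robot
def model(n):
    m=robot.camera_model(n); 
    if n=="wrist":
        s=robot.read_state(); T=np.eye(4); T[:3,:3]=R.from_rotvec(s["tcp_rot"]).as_matrix(); T[:3,3]=s["tool_pos"]
        m["cam_to_world"]=T@np.array(m["mount"])
    return m
def shot(n,f=None):
    m=model(n); p,d=robot.capture(n)
    if f: cv2.imwrite(f"pics/{f}.png",p[:,:,::-1])
    return m,p,d
def rays(m,uv):
    uv=np.array(uv,float).reshape(-1,1,2); K=np.array(m["intrinsics"],float)
    x=cv2.undistortPoints(uv,K,np.array([m["k1"],0,0,0.]))[:,0]
    d=np.c_[x[:,0],-x[:,1],-np.ones(len(x))]; T=np.array(m["cam_to_world"])
    return T[:3,3],d@T[:3,:3].T
def onplane(m,uv,z):
    o,d=rays(m,uv); return o+d*((z-o[2])/d[:,2])[:,None]
def bydepth(m,uv,dep):
    o,d=rays(m,uv); return o+d*np.array([dep[int(v),int(u)] for u,v in uv])[:,None]
E
python3 - <<'E'
from h import *
a=shot("scene","scene");b=shot("top","top")
cv2.imwrite("pics/both.png",cv2.resize(np.vstack([a[1],b[1]])[:,:,::-1],(448,672))) 
s=robot.read_state();print(s)
for m in(a[0],b[0]):print(m)
E
```

```text
pics
{'time': 0.1, 'joint_pos': array([-1.28958768,  0.43512027,  0.02496274,  1.57399957, -0.01160322,
        1.13399637, -0.07510165]), 'joint_velocities': array([ 2.71858841e-03, -1.73452466e-03,  1.29346050e-05, -3.03600358e-03,
        9.10780483e-04, -1.78320310e-03, -1.78488762e-03]), 'effort': array([ 2.44022522e-03, -6.71751094e+01,  1.02768023e+00, -3.16900921e+01,
        1.57263241e-02,  7.20059747e-03, -5.06634171e-05]), 'tool_pos': array([0.23390789, 0.57909604, 0.23062737]), 'tcp_rot': array([-5.99259917e-01, -3.08375868e+00,  2.15314742e-03]), 'contact_force': array([-0.37899541,  1.02968055, -0.65386106]), 'moment': array([-0.00231351, -0.00859248, -0.04830786]), 'grasp_force': 0.0, 'gripper_width': 1.0000442025120062}
{'intrinsics': array([[482.66707992,   0.        , 279.46666539],
       [  0.        , 482.66707992, 202.46005518],
       [  0.        ,   0.        ,   1.        ]]), 'k1': -0.13235137023803345, 'cam_to_world': array([[ 0.52842761,  0.48903144, -0.69398308, -0.37740404],
       [-0.8488223 ,  0.28865777, -0.44291917, -0.62557431],
       [-0.01627779,  0.82311903,  0.56763553,  0.82951448],
       [ 0.        ,  0.        ,  0.        ,  1.        ]])}
{'intrinsics': array([[480.85370753,   0.        , 271.80157001],
       [  0.        , 480.85370753, 209.97923611],
       [  0.        ,   0.        ,   1.        ]]), 'k1': -0.09908470510779029, 'cam_to_world': array([[-0.00205173,  0.99051395, -0.13739688,  0.31443258],
       [-0.99999427, -0.00166247,  0.00294779, -0.04227889],
       [ 0.00269141,  0.13740214,  0.99051169,  1.49172612],
       [ 0.        ,  0.        ,  0.        ,  1.        ]])}
```

View pics/top.png

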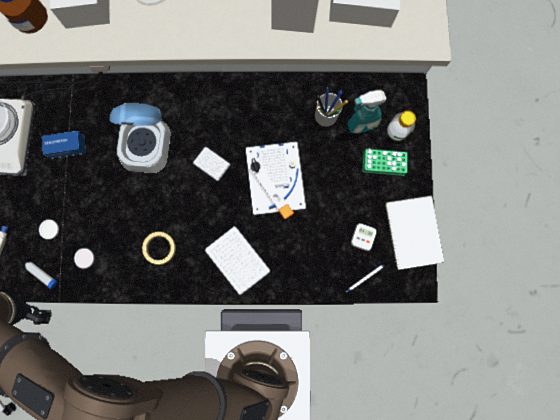

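View pics/scene.png

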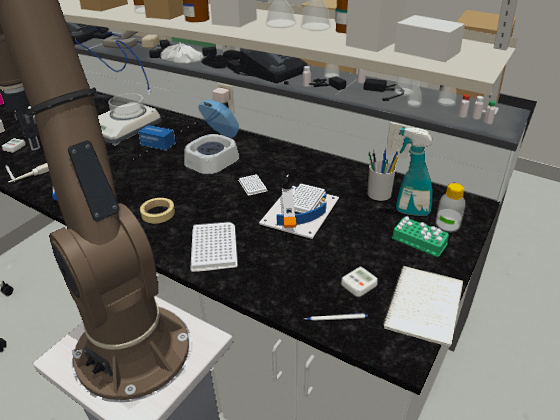

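Top view: platform at (275,178), pivot and knob at (256,165), orange tab at (286,212), blue rail at about (290,190), stud at about (292,163). There are three plates: the large one at (237,260), the small one at (211,163), and the middle one in the nest at (272,165). The orange end occurs only once; other black or orange items are the flask and the bottle cap at (408,118). Next is one close crop, plus measurements.

Run:
```python
from h import *
m=model("top");p=cv2.imread("pics/top.png")
c=cv2.resize(p[130:225,235:315],None,fx=6,fy=6,interpolation=cv2.INTER_CUBIC);cv2.imwrite("pics/crop.png",c)
hsv=cv2.cvtColor(p,cv2.COLOR_BGR2HSV)
def cen(mask):
    n,l,s,c=cv2.connectedComponentsWithStats(mask[130:225,235:315]);i=1+np.argmax(s[1:,4]);return c[i]+[235,130],s[i]
o,st=cen(cv2.inRange(hsv,(5,150,120),(22,255,255)));print("tab",o,st,onplane(m,[o],.055))
k,st=cen(cv2.inRange(hsv,(0,0,0),(180,255,60)));print("knob",k,st,onplane(m,[k],.08))
# base corners
w=cv2.inRange(hsv,(0,0,120),(180,255,255));w=cv2.morphologyEx(w,cv2.MORPH_CLOSE,np.ones((9,9)))
n,l,s,c=cv2.connectedComponentsWithStats(w);i=l[200,262];print(s[i])
pts=np.argwhere(l==i)[:,::-1].astype(np.float32);q=onplane(m,pts,.012)[:,:2]
print(cv2.minAreaRect(q.astype(np.float32)*1000))
```

```text
tab [285.73228346 211.55905512] [ 44  75  15  14 127] [[ 0.508845   -0.08855437  0.055     ]]
knob [273.78398122 175.44821289] [   0    0   80   95 3833] [[ 0.61467214 -0.05263262  0.08      ]]
[ 246  142   60   77 3662]
((611.8601684570312, -58.57220458984375), (240.52725219726562, 165.81089782714844), 6.619882583618164)
```

View pics/crop.png

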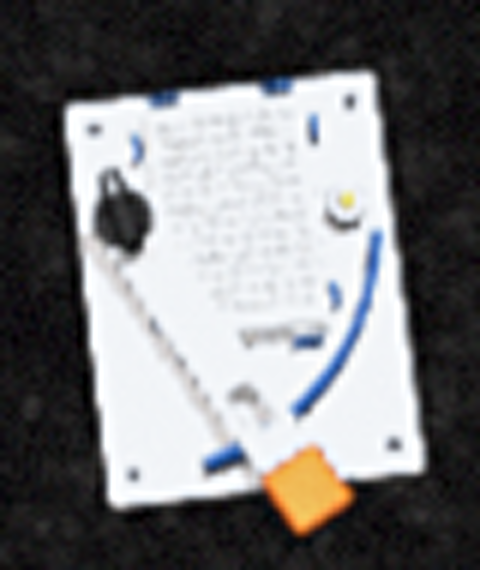

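The crop confirms the choice: black knob at crop (122,215), stud at (345,204), orange tab at (310,490), blue rail below right. The middle plate is in the nest.

```bash
cat >> h.py <<'E'
def rel(p,yaw):
    """shift and turn from current pose to (p, tool x at yaw, pointing down)"""
    s=robot.read_state(); R0=R.from_rotvec(s["tcp_rot"]); Rt=R.from_euler('z',yaw)*R.from_euler('x',np.pi)
    return np.round(R0.inv().apply(np.array(p)-s["tool_pos"]),4), np.round((R0.inv()*Rt).as_rotvec(),3)
E
python3 - <<'E'
from h import *
m=model("top")
piv=onplane(m,[[235+122/6,130+215/6]],.075)[0];st=onplane(m,[[235+345/6,130+204/6]],.044)[0];tab=onplane(m,[[285.73,211.56]],.055)[0]
print("piv",piv,"stud",st,"tab",tab,"d ps",np.linalg.norm((piv-st)[:2]),"d pt",np.linalg.norm((piv-tab)[:2]))
ang=lambda v:np.arctan2(v[1],v[0])
print("latched ang",ang(st-piv),"bar ang",ang(tab-piv),"diff",ang(tab-piv)-ang(st-piv))
s=robot.read_state();print(R.from_rotvec(s["tcp_rot"]).as_matrix().round(3))
print(robot.camera_model("wrist"))
mid=(piv+st)/2
for y in (0.4,0,-1.57,1.57):print(y,rel([mid[0]-.06,mid[1],.36],y))
E
```

```text
piv [0.64543038 0.00288911 0.075     ] stud [ 0.65831161 -0.11071977  0.044     ] tab [ 0.50884213 -0.08854746  0.055     ] d ps 0.11433679348966866 d pt 0.16436847840902918
latched ang -1.4578962438450964 bar ang -2.5516779167068457 diff -1.0937816728617493
[[-0.927  0.375 -0.   ]
 [ 0.375  0.927 -0.001]
 [-0.    -0.001 -1.   ]]
{'intrinsics': array([[292.15350501,   0.        , 281.21213891],
       [  0.        , 292.15350501, 208.96893293],
       [  0.        ,   0.        ,   1.        ]]), 'k1': -0.026481173736644607, 'mount': array([[ 2.66983933e-05,  9.63811006e-01,  2.66586468e-01,
         6.81151336e-02],
       [ 9.99999984e-01,  2.18521557e-05, -1.79152908e-04,
        -6.21378673e-05],
       [-1.78495034e-04,  2.66586468e-01, -9.63810989e-01,
        -1.41664706e-01],
       [ 0.00000000e+00,  0.00000000e+00,  0.00000000e+00,
         1.00000000e+00]])}
0.4 (array([-0.569 , -0.4531, -0.1287]), array([-1.000e-03,  2.000e-03,  2.358e+00]))
0 (array([-0.569 , -0.4531, -0.1287]), array([-0.000e+00,  2.000e-03,  2.758e+00]))
-1.57 (array([-0.569 , -0.4531, -0.1287]), array([-1.000e-03, -1.000e-03, -1.955e+00]))
1.57 (array([-0.569 , -0.4531, -0.1287]), array([-1.000e-03,  1.000e-03,  1.188e+00]))
```

Call:
{"method": "servo_tool", "body": {"translation": [[-0.04,-0.042,0],[-0.08,-0.084,0],[-0.12,-0.126,0],[-0.16,-0.168,0],[-0.2,-0.21,0]], "dr": [[0,0,0.18],[0,0,0.36],[0,0,0.54],[0,0,0.72],[0,0,0.9]], "hand": 1, "newtons": 30}}

```text
time: 0.72
tool_pos: [0.3412, 0.308, 0.2312]
tcp_rot: [-1.888, -2.511, 0.0]
contact_force: [0.2, 0.1, 0.7]
gripper_width: 0.001
grasp_force: 0.0
```

Run:
```python
from h import *
s=robot.read_state();print(s["time"],s["tool_pos"],s["joint_pos"],s["gripper_width"]);print(rel([.481,-.053,.2],.59))
```

```text
0.725 [0.34118401 0.30796339 0.23118957] [-1.09451128  0.15988697  0.28193013  1.97531451 -0.05234506  1.01329258
 -0.50728889] 0.0008967399679752722
(array([-0.3856,  0.0342,  0.0312]), array([-0.   ,  0.   ,  1.262]))
```

Call:
{"method": "servo_tool", "body": {"translation": [[-0.055,0.005,0.005],[-0.11,0.01,0.01],[-0.165,0.015,0.015],[-0.22,0.02,0.02],[-0.275,0.025,0.025]], "dr": [[0,0,0.18],[0,0,0.36],[0,0,0.54],[0,0,0.72],[0,0,0.9]]}}

```text
time: 1.35
tool_pos: [0.4429, 0.0516, 0.2062]
tcp_rot: [-2.792, -1.44, -0.001]
contact_force: [1.3, 0.8, -0.5]
gripper_width: -0.0
grasp_force: 0.0
```

Run:
```python
from h import *
s=robot.read_state();print(s["time"],s["tool_pos"],s["joint_pos"],s["gripper_width"]);print(rel([.481,-.053,.1],.59))
```

```text
1.35 [0.44292196 0.05161245 0.20623955] [-0.75104909  0.17325043  0.60262608  2.05801796 -0.12142028  0.94352544
 -0.70263779] -6.150187679776813e-05
(array([-0.0632,  0.0917,  0.1062]), array([-0.   , -0.001,  0.362]))
```

Call:
{"method": "servo_tool", "body": {"translation": [[-0.021,0.03,0.01],[-0.042,0.06,0.02],[-0.063,0.092,0.03],[-0.063,0.092,0.03],[-0.063,0.092,0.03]], "dr": [[0,0,0.15],[0,0,0.3],[0,0,0.362],[0,0,0.362],[0,0,0.362]]}}

```text
time: 1.98
tool_pos: [0.4813, -0.0508, 0.1761]
tcp_rot: [-3.003, -0.922, 0.001]
contact_force: [-0.4, 0.2, -0.2]
gripper_width: -0.0
grasp_force: 0.0
```

Run:
```python
from h import *
m,p,d=shot("wrist","w1")
hsv=cv2.cvtColor(p,cv2.COLOR_RGB2HSV);k=cv2.inRange(hsv,(5,150,100),(22,255,255))
n,l,s,c=cv2.connectedComponentsWithStats(k);i=1+np.argmax(s[1:,4]);pts=np.argwhere(l==i)[:,::-1]
P=bydepth(m,pts,d);P=P[(P[:,2]>.03)&(P[:,2]<.07)];top=P[P[:,2]>np.median(P[:,2])-.004]
print(s[i],np.median(P[:,2]),top[:,:2].mean(0),cv2.minAreaRect((top[:,:2]*1000).astype(np.float32)))
```

```text
[ 313  180   38   37 1328] 0.05363522084039152 [ 0.51131328 -0.08655558] ((511.456787109375, -87.38272857666016), (34.153465270996094, 33.98849868774414), 34.83946990966797)
```

View pics/w1.png

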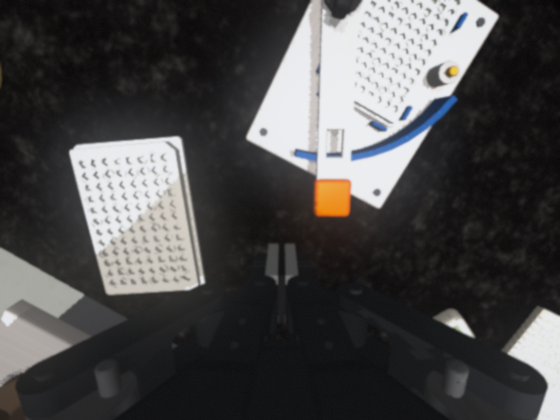

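The wrist view shows the tab at (332,197) and the stud at (453,72), and the shut fingertips at (282,255). The tab measures 34 mm wide with its top at 54 mm, which matches. Descending.

Call:
{"method": "servo_tool", "body": {"translation": [[0,0,0.035],[0,0,0.07],[0,0,0.105],[0,0,0.146],[0,0,0.146]], "dr": [[0,0,0],[0,0,0],[0,0,0],[0,0,0],[0,0,0]]}}

```text
time: 2.65
tool_pos: [0.4797, -0.05, 0.0287]
tcp_rot: [-3.001, -0.924, 0.007]
contact_force: [-0.8, -0.3, 0.7]
gripper_width: -0.001
grasp_force: 0.0
```

Run:
```python
from h import *
m=model("wrist")
s=robot.read_state();print(s["tool_pos"],s["contact_force"])
piv=np.array([.6465,.0055])
off=.15;r=.169
for b in np.arange(-2.533,-1.40,.1):
    f=b-off;p=[*(piv+r*np.array([np.cos(f),np.sin(f)])),.03];print(round(b,3),np.round(p,3),*rel(p,b+np.pi))
```

```text
[ 0.47966975 -0.05000516  0.02874843] [-0.82720841 -0.30505718  0.67847806]
-2.533 [ 0.495 -0.069  0.03 ] [ 0.0018  0.0246 -0.0013] [-0.003  0.004 -0.011]
-2.433 [ 0.503 -0.084  0.03 ] [ 0.0003  0.0414 -0.0014] [-0.003  0.003 -0.111]
-2.333 [ 0.513 -0.098  0.03 ] [ 0.0005  0.0583 -0.0014] [-0.003  0.003 -0.211]
-2.233 [ 0.524 -0.111  0.03 ] [ 0.0023  0.0751 -0.0015] [-0.004  0.003 -0.311]
-2.133 [ 0.536 -0.122  0.03 ] [ 0.0059  0.0916 -0.0016] [-0.004  0.003 -0.411]
-2.033 [ 0.549 -0.133  0.03 ] [ 0.0111  0.1077 -0.0016] [-0.004  0.003 -0.511]
-1.933 [ 0.564 -0.142  0.03 ] [ 0.0178  0.1232 -0.0017] [-0.004  0.003 -0.611]
-1.833 [ 0.579 -0.149  0.03 ] [ 0.0261  0.1379 -0.0018] [-0.004  0.002 -0.711]
-1.733 [ 0.595 -0.155  0.03 ] [ 0.0358  0.1517 -0.0019] [-0.004  0.002 -0.811]
-1.633 [ 0.611 -0.16   0.03 ] [ 0.0468  0.1645 -0.0019] [-0.005  0.002 -0.911]
-1.533 [ 0.628 -0.162  0.03 ] [ 0.059   0.1762 -0.002 ] [-0.005  0.002 -1.011]
-1.433 [ 0.644 -0.163  0.03 ] [ 0.0724  0.1865 -0.0021] [-0.005  0.002 -1.111]
```

Call:
{"method": "servo_tool", "body": {"translation": [[0,0.008,0],[0,0.016,0],[0,0.024,0],[0,0.032,0],[0,0.041,0]], "dr": [[0,0,0],[0,0,0],[0,0,0],[0,0,-0.05],[0,0,-0.11]]}}

```text
time: 3.28
tool_pos: [0.505, -0.0856, 0.0309]
tcp_rot: [-2.947, -1.088, -0.001]
contact_force: [-1.4, -0.3, 2.0]
gripper_width: -0.001
grasp_force: 0.6
```

Call:
{"method": "servo_tool", "body": {"translation": [[-0.001,0.0084,0],[-0.0015,0.0168,0],[-0.0015,0.0253,0],[-0.0013,0.0337,0],[-0.0004,0.042,0]], "dr": [[0,0,-0.05],[0,0,-0.1],[0,0,-0.15],[0,0,-0.2],[0,0,-0.25]]}}

```text
time: 3.9
tool_pos: [0.5319, -0.1182, 0.0309]
tcp_rot: [2.789, 1.446, 0.0]
contact_force: [-1.1, 0.3, 1.2]
gripper_width: 0.001
grasp_force: 0.6
```

Call:
{"method": "servo_tool", "body": {"translation": [[-0.001,0.0084,0],[-0.0015,0.0168,0],[-0.0015,0.0253,0],[-0.0013,0.0337,0],[-0.0004,0.042,0]], "dr": [[0,0,-0.05],[0,0,-0.1],[0,0,-0.15],[0,0,-0.2],[0,0,-0.25]]}}

```text
time: 4.53
tool_pos: [0.5659, -0.143, 0.0309]
tcp_rot: [2.587, 1.782, -0.0]
contact_force: [-1.2, 0.1, 1.3]
gripper_width: -0.0
grasp_force: 0.6
```

```bash
cat >> h.py <<'E'
def orange(n,f=None):
    m,p,d=shot(n,f)
    hsv=cv2.cvtColor(p,cv2.COLOR_RGB2HSV);k=cv2.inRange(hsv,(5,150,100),(22,255,255))
    if n=="top": k[:,:235]=0;k[:,330:]=0
    n_,l,s,c=cv2.connectedComponentsWithStats(k);i=1+np.argmax(s[1:,4]);pts=np.argwhere(l==i)[:,::-1]
    P=bydepth(m,pts,d);z=np.median(P[:,2]);P=P[abs(P[:,2]-z)<.004]
    print(n,s[i],"z",z,cv2.minAreaRect((P[:,:2]*1000).astype(np.float32)))
E
python3 - <<'E'
from h import *
orange("wrist","w2");orange("top","t2")
s=robot.read_state();print(s["tool_pos"],s["contact_force"])
E
```

```text
wrist [ 310  235   77   58 3709] z 0.05379807970009992 ((596.575927734375, -145.98306274414062), (28.07375717163086, 33.95709991455078), 69.8807144165039)Traceback (most recent call last):
  File "<stdin>", line 2, in <module>
  File "h.py", line 31, in orange
    n_,l,s,c=cv2.connectedComponentsWithStats(k);i=1+np.argmax(s[1:,4]);pts=np.argwhere(l==i)[:,::-1]
                                                     ~~~~~~~~~^^^^^^^^^
    return _wrapfunc(a, 'argmax', axis=axis, out=out, **kwds)
    return bound(*args, **kwds)
ValueError: attempt to get argmax of an empty sequence
```

View pics/w2.png

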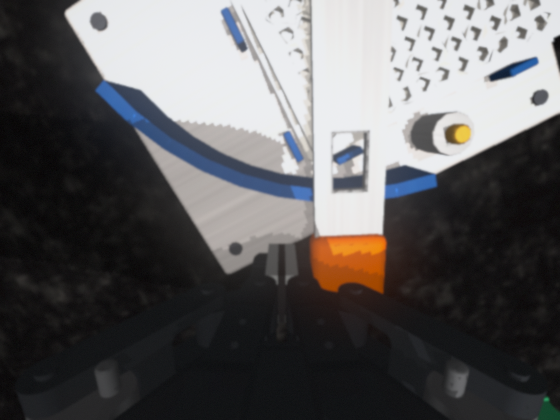

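The bar is moving along. The slot is at (350,160) and the stud at (458,133), with about 0.46 rad to go.

Call:
{"method": "servo_tool", "body": {"translation": [[-0.001,0.0084,0],[-0.0015,0.0168,0],[-0.0015,0.0253,0],[-0.0013,0.0337,0],[-0.0004,0.042,0]], "dr": [[0,0,-0.05],[0,0,-0.1],[0,0,-0.15],[0,0,-0.2],[0,0,-0.25]]}}

```text
time: 5.25
tool_pos: [0.6046, -0.1579, 0.0306]
tcp_rot: [2.346, 2.09, -0.001]
contact_force: [-0.3, -0.5, 0.6]
gripper_width: 0.001
grasp_force: 0.4
```

Call:
{"method": "servo_tool", "body": {"translation": [[-0.0005,0.005,0],[-0.001,0.01,0],[-0.0013,0.015,0],[-0.0015,0.02,0],[-0.0015,0.0253,0]], "dr": [[0,0,-0.03],[0,0,-0.06],[0,0,-0.09],[0,0,-0.12],[0,0,-0.15]]}}

```text
time: 5.88
tool_pos: [0.63, -0.1617, 0.0303]
tcp_rot: [-2.18, -2.262, -0.0]
contact_force: [-0.1, 0.7, 0.6]
gripper_width: 0.006
grasp_force: 0.3
```

Run:
```python
from h import *
orange("wrist","w3")
s=robot.read_state();print(s["tool_pos"],s["contact_force"])
```

```text
wrist [ 311  239   75   54 3375] z 0.0527994453205691 ((659.541015625, -153.9268798828125), (33.32252883911133, 27.045825958251953), 4.018900394439697)
[ 0.63083153 -0.16173867  0.030357  ] [ 1.05909505 -0.4440707  -0.61457667]
```

View pics/w3.png

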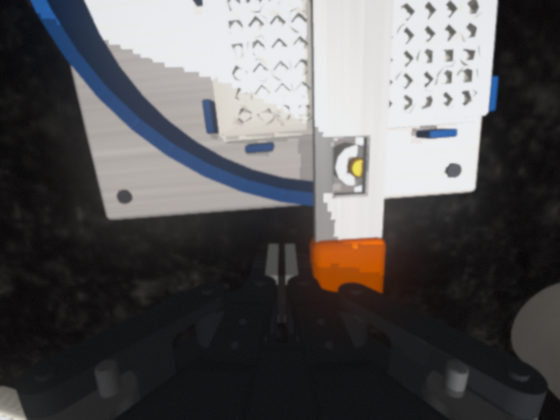

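The stud shows inside the slot at (358,167), with the slot centre at (350,165). About 3–5 mm more is needed, so I'll push slowly.

Call:
{"method": "servo_tool", "body": {"translation": [[0,0.002,0],[0,0.004,0],[0,0.006,0],[0,0.007,0],[0,0.007,0]], "dr": [[0,0,-0.012],[0,0,-0.024],[0,0,-0.035],[0,0,-0.04],[0,0,-0.04]]}}

```text
time: 6.55
tool_pos: [0.6368, -0.1614, 0.0303]
tcp_rot: [2.137, 2.303, 0.0]
contact_force: [-0.1, 0.8, -0.4]
gripper_width: 0.003
grasp_force: 0.2
```

Run:
```python
from h import *
orange("wrist","w4")
s=robot.read_state();print(s["tool_pos"],s["contact_force"])
```

```text
wrist [ 309  234   70   59 3416] z 0.042649199141487196 ((666.2977905273438, -155.39910888671875), (33.848045349121094, 30.453994750976562), 5.2241291999816895)
[ 0.63676477 -0.16136748  0.03033127] [-0.52290156  0.01488162  0.88278915]
```

The tab height fell from 53 to 43 mm, so the bar has dropped. Backing off, lifting, and looking at the knob from above.

Call:
{"method": "servo_tool", "body": {"translation": [[0,-0.02,0],[0,-0.02,-0.05],[0.01,-0.02,-0.1],[0.05,0,-0.15],[0.09,0,-0.2]], "dr": [[0,0,0],[0,0,0],[0,0,0],[0,0,0],[0,0,0]], "hand": -1}}

```text
time: 7.22
tool_pos: [0.6308, -0.0743, 0.2273]
tcp_rot: [2.137, 2.302, 0.001]
contact_force: [1.9, 0.5, -0.1]
gripper_width: 0.999
grasp_force: 0.0
```

Call:
{"method": "servo_tool", "body": {"translation": [[0,0,0],[0,0,0]], "dr": [[0,0,0],[0,0,0]]}}

```text
time: 7.48
tool_pos: [0.6297, -0.0758, 0.2253]
tcp_rot: [-2.137, -2.303, 0.001]
contact_force: [0.5, -1.2, 0.1]
gripper_width: 1.001
grasp_force: 0.0
```

Run:
```python
from h import *
m,p,d=shot("wrist","w5")
s=robot.read_state();print(s["tool_pos"],s["contact_force"],s["joint_pos"])
v,u=np.mgrid[0:420,0:560];uv=np.c_[u.ravel(),v.ravel()]
P=bydepth(m,uv,d);np.save("P.npy",P)
k=(P[:,2]>.07)&(P[:,2]<.095)&(np.hypot(P[:,0]-.646,P[:,1]-.005)<.05)
Q=P[k];print(len(Q),Q.mean(0),np.percentile(Q[:,2],[5,50,95]))
(c,wh,a)=cv2.minAreaRect((Q[:,:2]*1000).astype(np.float32));print(c,wh,a)
hsv=cv2.cvtColor(p,cv2.COLOR_RGB2HSV).reshape(-1,3)
bright=k&(hsv[:,2]>150);print("mark",P[bright].mean(0),uv[bright].mean(0),bright.sum())
y=(cv2.inRange(hsv.reshape(420,560,3),(18,120,120),(40,255,255)).ravel()>0)&(np.hypot(P[:,0]-.658,P[:,1]+.11)<.03)
print("stud",uv[y].mean(0),onplane(m,[uv[y].mean(0)],.044))
```

```text
[ 0.62929027 -0.07654629  0.2246028 ] [-0.65586162 -1.50462946 -0.44639288] [-0.15686659  0.46026362  0.28718043  1.57377986 -0.13874437  1.1293549
  0.23529865]
595 [0.64882039 0.00529639 0.08369177] [0.08173    0.08385189 0.0851669 ]
(648.9014282226562, 5.340180397033691) (42.01860809326172, 12.048099517822266) 21.387727737426758
mark [0.66146233 0.00988564 0.0839101 ] [323.17857143 111.11904762] 84
stud [307.26086957 220.04347826] [[ 0.66180318 -0.10846783  0.044     ]]
```

View pics/w5.png

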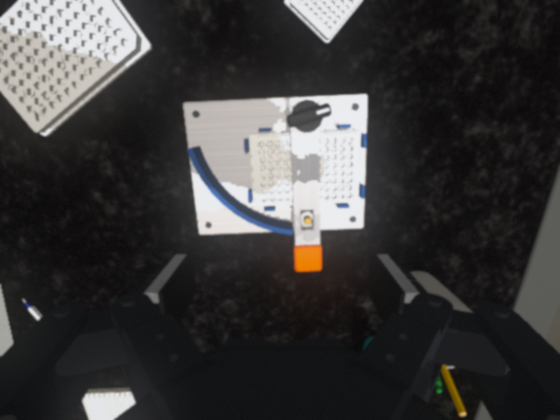

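The view shows the bar dropped: stud centred in the slot at (307,220), plate in its nest. The knob wing is centred at (308,117), with its white mark on the right at (323,111). The measured 42 × 12 mm wing and a knob–stud distance of 114.5 mm match. The wing is at yaw 0.373.

Run:
```python
from h import *
print(rel([.649,.0053,.13],.373))
```

```text
(array([0.0802, 0.0258, 0.0945]), array([-1.000e-03,  2.000e-03,  1.271e+00]))
```

Call:
{"method": "servo_tool", "body": {"translation": [[0.02,0.006,0.01],[0.04,0.013,0.02],[0.06,0.02,0.03],[0.08,0.026,0.04],[0.08,0.026,0.05]], "dr": [[0,0,0.18],[0,0,0.36],[0,0,0.54],[0,0,0.72],[0,0,0.9]], "newtons": 25}}

```text
time: 8.15
tool_pos: [0.6495, 0.0071, 0.1734]
tcp_rot: [-2.928, -1.136, 0.004]
contact_force: [-0.7, 0.6, -0.5]
gripper_width: 0.998
grasp_force: 0.0
```

Call:
{"method": "servo_tool", "body": {"translation": [[0,0,0.02],[0,0,0.044],[0,0,0.044],[0,0,0.044],[0,0,0.044]], "dr": [[0,0,0.18],[0,0,0.36],[0,0,0.371],[0,0,0.371],[0,0,0.371]]}}

```text
time: 8.78
tool_pos: [0.6506, 0.0057, 0.1326]
tcp_rot: [3.086, 0.588, 0.002]
contact_force: [0.3, -0.3, 0.6]
gripper_width: 0.997
grasp_force: 0.0
```

Run:
```python
from h import *
s=robot.read_state();print(s["tool_pos"],s["joint_pos"],s["contact_force"],s["moment"]);print(rel([.649,.0053,.066],.373))
m,p,d=shot("wrist","w6")
v,u=np.mgrid[0:420,0:560];P=bydepth(m,np.c_[u.ravel(),v.ravel()],d)
k=(P[:,2]>.075)&(P[:,2]<.095)&(np.hypot(P[:,0]-.649,P[:,1]-.005)<.028)
if k.sum()>50:print(k.sum(),cv2.minAreaRect((P[k][:,:2]*1000).astype(np.float32)))
```

```text
[0.65060471 0.00573689 0.13259371] [-0.44690222  0.6097081   0.55617835  1.6522497  -0.37130111  0.98544513
 -0.95856803] [ 0.34899276 -0.33882577  0.63527307] [0.01975118 0.03050726 0.01177997]
(array([-0.0017, -0.0002,  0.0666]), array([ 0.   , -0.001,  0.003]))
996 ((649.4420166015625, 5.572344779968262), (41.48974609375, 11.906817436218262), 21.335147857666016)
```

Call:
{"method": "servo_tool", "body": {"translation": [[-0.001,0,0.02],[-0.001,0,0.04],[-0.001,0,0.06],[-0.001,0,0.066],[-0.001,0,0.066]], "dr": [[0,0,0],[0,0,0],[0,0,0],[0,0,0],[0,0,0]]}}

```text
time: 9.45
tool_pos: [0.6489, 0.0058, 0.0652]
tcp_rot: [3.087, 0.585, -0.001]
contact_force: [-0.4, 0.4, -0.1]
gripper_width: 0.996
grasp_force: 0.0
```

Call:
{"method": "servo_tool", "body": {"translation": [[0,0,0],[0,0,0],[0,0,0],[0,0,0],[0,0,0]], "dr": [[0,0,0],[0,0,0],[0,0,0],[0,0,0],[0,0,0]], "hand": 1, "newtons": 25}}

```text
time: 10.07
tool_pos: [0.6495, 0.0055, 0.066]
tcp_rot: [3.086, 0.585, 0.001]
contact_force: [0.8, -1.7, 2.9]
gripper_width: 0.138
grasp_force: 29.0
```

Run:
```python
from h import *
s=robot.read_state();print(s["tool_pos"],R.from_rotvec(s["tcp_rot"]).as_matrix()[:,0],s["contact_force"],s["moment"],s["gripper_width"],s["grasp_force"])
```

```text
[0.64946427 0.00551202 0.06603666] [9.30735802e-01 3.65691803e-01 6.10497576e-04] [ 0.80177354 -1.74261827  2.8986912 ] [-0.21867637 -0.01227464  0.0456706 ] 0.13846472207697308 28.966865837574005
```

Call:
{"method": "servo_tool", "body": {"translation": [[0,0,0],[0,0,0],[0,0,0],[0,0,0],[0,0,0]], "dr": [[0,0,0.04],[0,0,0.08],[0,0,0.12],[0,0,0.16],[0,0,0.2]]}}

```text
time: 10.7
tool_pos: [0.6495, 0.0055, 0.066]
tcp_rot: [3.13, 0.269, 0.001]
contact_force: [1.0, -2.5, 5.8]
gripper_width: 0.134
grasp_force: 29.4
```

```bash
cat > q.py <<'E'
from h import *
M=[];F=[]
for i in range(5):
    s=robot.read_state();M.append(s["moment"]);F.append(s["contact_force"]);robot.capture("wrist")
x=R.from_rotvec(s["tcp_rot"]).as_matrix()[:,0]
print(round(s["time"],2),"yaw",round(np.arctan2(x[1],x[0]),4),"M",np.mean(M,0).round(3),"sd",np.std(M,0)[2].round(3),"F",np.mean(F,0).round(2),"eff7",s["effort"][6].round(3),s["gripper_width"].round(3),s["grasp_force"])
E
python3 q.py
```

```text
Traceback (most recent call last):
  File "q.py", line 6, in <module>
    print(round(s["time"],2),"yaw",round(np.arctan2(x[1],x[0]),4),"M",np.mean(M,0).round(3),"sd",np.std(M,0)[2].round(3),"F",np.mean(F,0).round(2),"eff7",s["effort"][6].round(3),s["gripper_width"].round(3),s["grasp_force"])
                                                                                                                                                                                  ^^^^^^^^^^^^^^^^^^^^^^^^
AttributeError: 'float' object has no attribute 'round'
```

Call:
{"method": "servo_tool", "body": {"translation": [[0,0,0],[0,0,0],[0,0,0],[0,0,0]], "dr": [[0,0,0.02],[0,0,0.04],[0,0,0.06],[0,0,0.08]]}}

```text
time: 11.45
tool_pos: [0.6495, 0.0055, 0.066]
tcp_rot: [3.138, 0.145, 0.001]
contact_force: [1.1, -2.7, 4.7]
gripper_width: 0.129
grasp_force: 29.4
```

```bash
python3 q.py
```

```text
Traceback (most recent call last):
  File "q.py", line 6, in <module>
    print(round(s["time"],2),"yaw",round(np.arctan2(x[1],x[0]),4),"M",np.mean(M,0).round(3),"sd",np.std(M,0)[2].round(3),"F",np.mean(F,0).round(2),"eff7",s["effort"][6].round(3),s["gripper_width"].round(3),s["grasp_force"])
                                                                                                                                                                                  ^^^^^^^^^^^^^^^^^^^^^^^^
AttributeError: 'float' object has no attribute 'round'
```

```bash
sed -i 's/s\["gripper_width"\].round(3)/s["gripper_width"]/' q.py; python3 q.py
```

```text
11.9 yaw 0.0931 M [-0.559 -0.073  0.088] sd 0.008 F [ 0.4  -2.54  5.19] eff7 -0.084 0.13666927355013658 29.382826387882233
```

Call:
{"method": "servo_tool", "body": {"translation": [[0,0,0],[0,0,0],[0,0,0],[0,0,0]], "dr": [[0,0,0.02],[0,0,0.04],[0,0,0.06],[0,0,0.08]]}}

```text
time: 12.45
tool_pos: [0.6495, 0.0055, 0.066]
tcp_rot: [3.141, 0.02, 0.001]
contact_force: [-0.4, -3.8, 5.6]
gripper_width: 0.129
grasp_force: 29.4
```

```bash
python3 q.py
```

```text
12.65 yaw 0.013 M [-0.581 -0.11   0.109] sd 0.05 F [ 0.21 -3.02  5.8 ] eff7 -0.104 0.13215203064505218 29.400665760040283
```

Call:
{"method": "servo_tool", "body": {"translation": [[0,0,0],[0,0,0],[0,0,0],[0,0,0]], "dr": [[0,0,0.02],[0,0,0.04],[0,0,0.06],[0,0,0.08]]}}

```text
time: 13.2
tool_pos: [0.6495, 0.0055, 0.066]
tcp_rot: [3.139, -0.106, 0.001]
contact_force: [0.6, -2.8, 5.9]
gripper_width: 0.128
grasp_force: 29.4
```

```bash
python3 q.py
```

```text
13.4 yaw -0.067 M [-0.562 -0.113  0.095] sd 0.034 F [ 0.56 -2.71  5.41] eff7 -0.104 0.1284570802914041 29.39740777015686
```

Call:
{"method": "servo_tool", "body": {"translation": [[0,0,0],[0,0,0],[0,0,0],[0,0,0]], "dr": [[0,0,-0.02],[0,0,-0.04],[0,0,-0.06],[0,0,-0.06]]}}

```text
time: 13.95
tool_pos: [0.6495, 0.0055, 0.066]
tcp_rot: [3.141, -0.011, 0.001]
contact_force: [0.9, -2.9, 5.3]
gripper_width: 0.132
grasp_force: 29.4
```

```bash
python3 q.py
```

```text
14.15 yaw -0.0072 M [-0.576 -0.106  0.026] sd 0.022 F [ 0.68 -3.16  5.26] eff7 -0.012 0.13165549964149342 29.359396398067474
```

Call:
{"method": "servo_tool", "body": {"translation": [[0,0,0],[0,0,0],[0,0,0],[0,0,0]], "dr": [[0,0,0.02],[0,0,0.04],[0,0,0.04],[0,0,0.04]]}}

```text
time: 14.7
tool_pos: [0.6495, 0.0055, 0.066]
tcp_rot: [3.14, -0.074, 0.001]
contact_force: [0.9, -3.2, 5.7]
gripper_width: 0.135
grasp_force: 29.4
```

```bash
python3 q.py
```

```text
14.9 yaw -0.0473 M [-0.55  -0.124 -0.011] sd 0.019 F [ 0.38 -2.69  5.53] eff7 0.011 0.13619328082911017 29.403730630874634
```

Torque appeared between yaw 0.123 (the minimum free play) and 0.093, and a reversal ran free. So stiffness began at yaw ≈ 0.11. Turning on to yaw ≈ −0.43 gives about 0.53 rad past stiff, and still an acceptable amount if the onset was later.

Call:
{"method": "servo_tool", "body": {"translation": [[0,0,0],[0,0,0],[0,0,0],[0,0,0],[0,0,0]], "dr": [[0,0,0.03],[0,0,0.06],[0,0,0.09],[0,0,0.12],[0,0,0.15]]}}

```text
time: 15.58
tool_pos: [0.6495, 0.0055, 0.066]
tcp_rot: [3.126, -0.311, 0.001]
contact_force: [1.0, -3.0, 5.6]
gripper_width: 0.134
grasp_force: 29.4
```

```bash
python3 q.py
```

```text
15.78 yaw -0.1974 M [-0.62  -0.12   0.104] sd 0.038 F [ 0.91 -2.81  5.48] eff7 -0.091 0.13106441304937358 29.418019652366638
```

Call:
{"method": "servo_tool", "body": {"translation": [[0,0,0],[0,0,0],[0,0,0],[0,0,0],[0,0,0]], "dr": [[0,0,0.04],[0,0,0.08],[0,0,0.12],[0,0,0.16],[0,0,0.2]]}}

```text
time: 16.45
tool_pos: [0.6495, 0.0055, 0.066]
tcp_rot: [3.079, -0.622, 0.002]
contact_force: [1.0, -2.3, 6.2]
gripper_width: 0.131
grasp_force: 29.4
```

```bash
python3 q.py
```

```text
16.65 yaw -0.3978 M [-0.634 -0.149  0.101] sd 0.06 F [ 0.2  -2.45  6.09] eff7 -0.078 0.13464195500190473 29.43672627210617
```

Call:
{"method": "servo_tool", "body": {"translation": [[0,0,0],[0,0,0],[0,0,0],[0,0,0],[0,0,0]], "dr": [[0,0,-0.04],[0,0,-0.08],[0,0,-0.12],[0,0,-0.15],[0,0,-0.15]]}}

```text
time: 17.32
tool_pos: [0.6495, 0.0055, 0.066]
tcp_rot: [3.117, -0.388, 0.002]
contact_force: [0.9, -2.9, 5.1]
gripper_width: 0.133
grasp_force: 29.4
```

```bash
python3 q.py
```

```text
17.52 yaw -0.2479 M [-0.636 -0.136 -0.005] sd 0.025 F [ 0.73 -2.81  5.78] eff7 -0.012 0.13304049473114718 29.375926852226257
```

Call:
{"method": "servo_tool", "body": {"translation": [[0,0,0],[0,0,0],[0,0,0],[0,0,0],[0,0,0]], "dr": [[0,0,0.02],[0,0,0.05],[0,0,0.08],[0,0,0.1],[0,0,0.1]]}}

```text
time: 18.2
tool_pos: [0.6495, 0.0055, 0.066]
tcp_rot: [3.094, -0.544, 0.002]
contact_force: [0.4, -2.4, 5.7]
gripper_width: 0.132
grasp_force: 29.5
```

```bash
python3 q.py
```

```text
18.4 yaw -0.3479 M [-0.647 -0.15  -0.01 ] sd 0.031 F [ 0.71 -3.19  6.09] eff7 0.011 0.13182016509188887 29.44964200258255
```

Call:
{"method": "servo_tool", "body": {"translation": [[0,0,0],[0,0,0],[0,0,0],[0,0,0],[0,0,0]], "dr": [[0,0,0.02],[0,0,0.04],[0,0,0.06],[0,0,0.08],[0,0,0.08]]}}

```text
time: 19.08
tool_pos: [0.6495, 0.0055, 0.066]
tcp_rot: [3.069, -0.667, 0.002]
contact_force: [1.3, -3.2, 5.6]
gripper_width: 0.134
grasp_force: 29.4
```

```bash
python3 q.py
```

```text
19.27 yaw -0.4278 M [-0.69 -0.14  0.07] sd 0.034 F [ 0.7  -3.12  5.69] eff7 -0.083 0.1314788080689256 29.435040056705475
```

Confirmed: it runs free until it meets the stiff point again. Unload slightly, release, retreat, then check.

Call:
{"method": "servo_tool", "body": {"translation": [[0,0,0],[0,0,0],[0,0,0],[0,0,0],[0,0,0]], "dr": [[0,0,-0.015],[0,0,-0.015],[0,0,-0.015],[0,0,-0.015],[0,0,-0.015]], "hand": -1}}

```text
time: 19.95
tool_pos: [0.6491, 0.006, 0.0656]
tcp_rot: [-3.076, 0.64, 0.0]
contact_force: [-0.5, 0.0, -0.1]
gripper_width: 1.002
grasp_force: 0.0
```

Call:
{"method": "servo_tool", "body": {"translation": [[0,0,-0.02],[0,0,-0.05],[0,0,-0.08],[0,0,-0.11],[0,0,-0.14]], "dr": [[0,0,0],[0,0,0],[0,0,0],[0,0,0],[0,0,0]]}}

```text
time: 20.58
tool_pos: [0.6492, 0.0056, 0.2083]
tcp_rot: [-3.075, 0.641, -0.002]
contact_force: [-0.3, -0.4, -0.0]
gripper_width: 0.999
grasp_force: 0.0
```

Call:
{"method": "servo_tool", "body": {"translation": [[-0.02,0,0],[-0.04,0,0],[-0.06,0,0],[-0.06,0,0],[-0.06,0,0]], "dr": [[0,0,0],[0,0,0],[0,0,0],[0,0,0],[0,0,0]]}}

```text
time: 21.2
tool_pos: [0.5949, 0.0296, 0.2067]
tcp_rot: [-3.075, 0.64, -0.002]
contact_force: [0.5, -0.7, -0.2]
gripper_width: 1.005
grasp_force: 0.0
```

Run:
```python
from h import *
m,p,d=shot("wrist","w7");s=robot.read_state();print(s["time"],s["tool_pos"],s["contact_force"],s["gripper_width"])
v,u=np.mgrid[0:420,0:560];P=bydepth(m,np.c_[u.ravel(),v.ravel()],d)
k=(P[:,2]>.075)&(P[:,2]<.095)&(np.hypot(P[:,0]-.649,P[:,1]-.005)<.028)
print(k.sum(),cv2.minAreaRect((P[k][:,:2]*1000).astype(np.float32)))
orange("wrist")
```

```text
21.25 [0.59487861 0.02944271 0.20639361] [ 0.53977174 -0.17264139  1.21415324] 1.002213163667853
632 ((648.2133178710938, 5.218889236450195), (11.549571990966797, 40.84898376464844), 66.25409698486328)
wrist [ 407   24   45   51 1395] z 0.042372684501731706 ((667.735595703125, -157.99139404296875), (34.54555892944336, 35.108036041259766), 7.508620738983154)
```

View pics/w7.png

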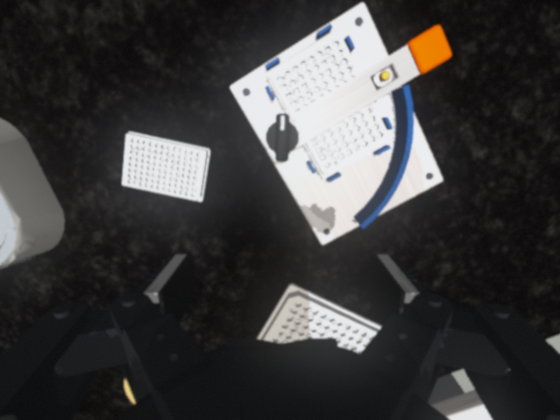

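The stud is in the slot at (384,75) and the tab is at 42 mm. The plate is in its nest, and the wing has turned 45° in total, about 30° of that past stiff. Nothing is being touched, so I'm handing in.

```bash
python3 -c "
from workcell import robot
print(robot.finish_job())"
```

```text
the job is handed in; nothing more can be done
None
```

I've handed the job in, with no verdict returned: the bar dropped over the brass stud, the knob is about 0.5 rad (30°) past stiff by my estimate, and the last wrist view shows the plate in its nest.

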